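Cam-lock the work-holding frame on the marking stage

TASK

Make the marking stage ready: slide the loose work-holding frame along its rails up to the stop bar, so that the pin of its draw bolt enters the mouth of the cam's hook, then turn the cam clockwise by its wing grip, about half a turn, until the hook has drawn the frame firmly against the stop bar. Stop when you feel it come up tight: do not force it further. Then let go; leave the bottle, the box of blanks and the screwdriver where they are.

Things in the scene. Friction and masses are not known exactly. Their poses are not given: they have to be found in the camera images.
- stage_ref (a point): Centre of the top face of the fixed aluminium XY stage, 340 (its x) by 190 mm (its y), top 55 mm above the table. z up; x points from the cam towards the loose frame. The cam's vertical axis is at x = -105 mm, y = 0. Two steel rails, 14 mm high, inner faces at y = +-66.5 mm, from x = 0 to 165 mm, guide the frame along x.
- stop_face (a point): Centre of the fixed dark steel stop bar's face towards the frame, 10 mm above the stage; bar 20 (x) by 130 (y) by 20 mm high, axes as the stage's; its x place varies by 5 mm. Two sprung plungers stand 7 mm out of it at y = +-45 mm: 2.4 N together to start, 6.6 N to push flush. They push a released frame back by up to 7 mm, still near enough for the hook to catch the pin.
- frame_center (a point): Centre (12 mm up) of the loose aluminium frame, 90 (x) by 130 (y) by 24 mm high, 0.35 to 0.6 kg, on the stage between the rails, axes as the stage's; it goes home towards -x. Rim 22 mm wide; in its 46 x 86 mm window a plate with top 6 mm above the stage. Rear rim (+x, outer face 45 mm from centre) can be pushed, or gripped from above.
- frame_front (a point): Centre of the frame's front face (-x side), 10 mm above its underside; the face that must come to bear on stop_face.
- bolt_pin (a point): Low on the draw bolt's pin, 14 mm above the stage: a vertical steel pin, 12 mm in diameter, hanging (32 to 9 mm above the stage) from a flat bar 16 mm wide that reaches 62 mm out of the frame's front over the stop bar, 24 to 32 mm above the stage. The pin is 56 mm ahead of the front face and moves straight towards the cam's axis.
- cam_grip (a point): Point on the cam's axis 58 mm above the stage, in the middle of the black wing grip: a bar 80 mm long (this x axis), 14 mm thick (y), 38 to 74 mm above the stage, turning with the cam. The cam is a steel disc 116 mm in diameter, top 6 mm above the stage, with a spiral hook wall up to 21 mm. It catches the pin when that is under 42 mm from the cam's axis.
- cam (a joint): Turn of the cam, rad, clockwise from above, 0 to 4.4 (end stop). From 0 to 0.7 the hook's mouth is open to the pin; it starts there. Beyond about 1 it draws the pin in, 8 then 5 mm per rad. Until tight it takes 0.1 to 0.5 N m; it comes up tight somewhere from 2.6 to 4.1, as the stop bar sits: there the torque climbs past 0.9 N m within 0.1 rad. Beyond 2 N m is forcing it. It then stays.
- bottle: White plastic bottle, 44 mm in diameter, 120 mm tall, loose, origin at its foot; not to be disturbed.
- blankbox: Open cardboard box 110 x 90 x 35 mm with brass blanks, loose, origin at its underside; not to be disturbed.
- driver: Screwdriver with black handle lying loose on the table, about 200 mm long, origin under its middle; not to be disturbed.
Things that resemble listed ones, but are neither listed nor needed, are in the scene too. Leave any orange look-alike of the part that bears frame_center alone.

How it is judged:
At the end, for the whole second after the job is handed in: The frame bears on the stop bar (middle of its front within 2 mm, square within 0.025 rad), the cam is turned past 2.2 rad with its hook pulling on the bolt pin with more than 14 N, and the frame is at rest (x of frame_front in the frame of stop_face below 0.002 m and angle between the x axis of frame_center and the x axis of stage_ref, either way round below 0.025 rad and value of joint cam above 2.2 rad and contact force between cam and frame above 14 N and linear speed of frame below 0.01 m/s); the robot touches nothing.
It fails at once if the cam was forced: hook and bolt pressed together with over 180 N (contact force between cam and frame above 180 N).
It fails at once if a bystander was moved by more than 30 mm (distance of any of bottle, blankbox, driver from where it was at the start of the episode above 0.03 m).
It also fails if it takes over 72 s, if anything falls off the work surface, if the arm or the gripper's body presses on something with over 40 N, if the wrist force passes 120 N, or if a joint passes its speed limit or range.

ROBOT

A 6-joint arm with a two-finger parallel gripper is mounted at the origin on the work surface. World frame = base frame: x ahead of the robot, y to its left, z up, the work surface at z = 0. Lengths are in m, angles in rad, forces in N, time in s.
With the tool pointing down it reaches from about 0.35 to 0.975 m from the base axis. Payload 7.1 kg.
Tool frame: the origin (TCP) lies at the very end of the fingers, on their centre line; the grasp point (between the pads) lies 19 mm behind it; z points along the fingers, y is the direction in which the jaws open and shut (so a half turn about z gives the same grasp; the last joint's range is limited). The gripper opens to 88 mm and grips with 3 to 60 N. Pads are 20 mm wide; open, the fingers measure 115 mm over their backs; the gripper's body (75 mm by 178 mm) begins 61 mm behind the grasp point.
Start: joints at [-1.332, 0.423, 1.63, -0, 1.089, -0.019], TCP at [0.159, -0.604, 0.223] pointing down, gripper open.
Joint ranges: [-3, 3], [-0.9, 2.11], [0.09, 2.58], [-1.31, 4.45], [0.11, 2.69], [-2.54, 2.54]. Speed limits (rad/s): [2.39, 2.39, 3.01, 3.14, 3.14, 3.14].

INTERFACE

Orientations are given as a rotation vector (axis times angle).
In Python, from plant import robot gives the robot as it stands.
- The arm moves only by the tool step_arm, never from a script. Its argument "motion" is text: rows parted by semicolons, each of 7 numbers parted by spaces: the shift along the world's x, y, z in mm, then the turn, a rotation vector about the world's x, y, z in rad, then the finger opening in mm, from 0 to 87.8. A call has 1 to 10 rows; each row shifts and turns the commanded pose from where the row before left it; what a row does not reach is not made up. A row lasts 1/12 s, in which the tool goes at most 41.7 mm and 7.16 degrees, less where a joint would pass 70% of its speed; a pose out of reach is approached as far as the arm can. A call with a gripper value outside its range is refused whole. The fingers move at their own pace and stop on an object; "newtons" is the grip in N (left out, the last holds). Time passes only in rows, so rows that do not move let the fingers close. It gives the time, the measured TCP pose, the force and the opening at its end, in the units of the state.
- robot.sense(): the state, without advancing time (a new reading comes with each control period).
- robot.grab_frame(name): name is "scene" or "side" or "wrist"; returns a dict with "pixels" (400x640x3 uint8, blue, green, red), "z_map" (400x640 float32, m along the optical axis (not along the pixel's ray), 0 where there is no reading), "mtx" (3x3 intrinsics, pixels), "pose" (4x4, takes a point from camera to world coordinates); the wrist camera has in their place "hand_eye" (4x4, takes a point from camera to tool coordinates, whose origin is the TCP and whose axes are the flange's). Camera axes: x right, y up, looking along -z (the intrinsics and any distortion apply to the point x, -y, -z); pixel columns grow to the right and rows downward; lengths in m; the calibration is good to about 2 mm. A picture is of the moment at which its call begins: read the wrist's pose just before it.
- robot.sign_off(): hands the job in, once; it reports no verdict.
Trained networks look in the newest picture that a camera, given by its name, has taken for a name from the list of things; names that differ only in an ending like _2 or _b are one class to them, and where a whole thing is asked for, a point or a joint stands for the part that bears it (a point fixed in the world has none). Each returns a list of dicts, best first, with "conf" (0 to 1); they miss things now and then, are a little off and sometimes report something else, mostly with a low value. They report only what shows in the picture. A call takes as long as a camera call. They do not tell look-alikes from the thing itself.
- robot.find_in(camera, target): "point" ([x, y, z] in m, in the coordinates of the camera as it stood for that picture, good to about 4 mm: the middle of the surface that is visible of it).
- robot.landmark_of(camera, target): "point" ([x, y, z] in m, in the coordinates of the camera as it stood for that picture, good to about 4 mm: a listed point, or the origin of a listed thing).
The state is a dict: "t": time; "joint_pos": joint angles; "joint_velocities": joint speeds; "joint_torque": joint torques, N m; "eef_pos": TCP position; "eef_rot": TCP orientation; "ft_force": force on the tool from outside, world axes, zero at the start; "torque": the same for the moment, N m; "finger_gap": opening from 0.0 (shut) to 1.0 (fully open).
Only numpy, scipy, OpenCV 4.12 (cv2) and the standard library are available. Lean on these libraries where they do the work, as an engineer would, in place of code of your own. Each camera call takes 0.05 s, during which the arm holds its last target.

## Working session

There is one attempt and no reset: what is moved stays moved. The work goes in short steps, Python scripts to look and compute and a tool call to move; the robot and the scene stay as the last step left them, time stands still between calls to the robot, and variables do not carry over. Pictures are saved under pics/ and viewed, and the job is handed in when it is done.

Besides the shell and the picture viewer there is one more tool, called after "Emit:" by a JSON object that holds its "name" and its "arguments". step_arm: Moves the arm, as the interface text tells. Its arguments: {"type":"object","properties":{"motion":{"type":"string"},"newtons":{"type":"number"}},"required":["motion"]}

```bash
ls; mkdir -p pics; cat > h.py <<'E'
from plant import robot
import numpy as np, cv2
from scipy.spatial.transform import Rotation as R
np.set_printoptions(precision=4,suppress=True)
def cam(name):
    s=robot.sense(); f=robot.grab_frame(name)
    if name=='wrist':
        T=np.eye(4);T[:3,:3]=R.from_rotvec(s['eef_rot']).as_matrix();T[:3,3]=s['eef_pos']
        f['pose']=T@np.array(f['hand_eye'])
    f['pose']=np.array(f['pose']);return f
def w(f,p): return (f['pose']@np.r_[p,1])[:3]
def pix(f,u,v,z=None):
    K=np.array(f['mtx']); z=f['z_map'][v,u] if z is None else z
    return w(f,[(u-K[0,2])*z/K[0,0],-(v-K[1,2])*z/K[1,1],-z])
def proj(f,P):
    c=np.linalg.inv(f['pose'])@np.r_[P,1];K=np.array(f['mtx'])
    return np.array([K[0,2]+K[0,0]*c[0]/-c[2],K[1,2]-K[1,1]*c[1]/-c[2]])
E
python3 - <<'E'
from h import *
s=robot.sense();print(s)
for n in ['scene','side','wrist']:
    f=cam(n);cv2.imwrite(f'pics/{n}0.png',f['pixels']);print(n,[k for k in f], f['pose'])
    for t in ['stage_ref','stop_face','frame_center','frame_front','bolt_pin','cam_grip','bottle','blankbox','driver']:
        for d in robot.landmark_of(n,t)[:3]:
            if d['conf']>.2: print(t,round(d['conf'],2),w(f,d['point']),proj(f,w(f,d['point'])))
E
```

```text
pics
{'t': 0.0, 'joint_pos': array([-1.332 ,  0.4238,  1.6307,  0.    ,  1.0886, -0.019 ]), 'joint_velocities': array([ 0.0013, -0.0004, -0.0014, -0.003 ,  0.0009, -0.0004]), 'joint_torque': array([  0.001 , -54.4623, -27.3666,   0.0645,   0.0227,  -0.0001]), 'eef_pos': array([ 0.1592, -0.6038,  0.2219]), 'eef_rot': array([-3.1141, -0.4036,  0.0002]), 'ft_force': array([-0.2703, -0.5578,  0.285 ]), 'torque': array([0.0313, 0.0033, 0.0296]), 'finger_gap': 0.9947572716461779}
scene ['pixels', 'z_map', 'mtx', 'pose'] [[ 0.3099 -0.6977  0.6459  1.2968]
 [ 0.9507  0.2318 -0.2058 -0.2408]
 [-0.0062  0.6779  0.7352  0.9151]
 [ 0.      0.      0.      1.    ]]
stage_ref 0.55 [ 0.5908 -0.0076  0.0555] [325.2098 210.6797]
stop_face 0.64 [ 0.6008 -0.0209  0.0651] [322.0327 212.0248]
stop_face 0.56 [ 0.6078 -0.0614  0.0716] [309.6685 215.6079]
stop_face 0.25 [0.5814 0.035  0.0675] [337.5147 202.5357]
frame_center 0.76 [0.581  0.0377 0.0712] [338.3624 201.4232]
frame_center 0.75 [ 0.7625 -0.3404  0.0125] [225.8075 298.2614]
frame_center 0.75 [ 0.608  -0.4485 -0.0006] [181.1102 264.4475]
frame_fro
[... 1040 characters left out ...]
28 -0.3066  0.0098] [294.5587 159.5635]
bolt_pin 0.85 [ 0.6133 -0.0581  0.0704] [307.6535 191.606 ]
bolt_pin 0.82 [ 0.8304 -0.2685  0.0156] [279.4947 160.4465]
bolt_pin 0.56 [0.6401 0.437  0.0041] [171.1145 349.7228]
cam_grip 0.58 [ 0.6254 -0.1076  0.1131] [311.7703 168.7681]
bottle 0.61 [ 0.6098 -0.4548  0.0008] [359.0153 155.0188]
blankbox 0.71 [0.6394 0.4378 0.0023] [171.3219 350.8289]
driver 0.72 [ 0.3826  0.3961 -0.0003] [306.9387 392.4568]
driver 0.6 [ 0.595  -0.0064  0.0526] [304.9546 208.602 ]
wrist ['pixels', 'z_map', 'mtx', 'hand_eye', 'pose'] [[ 0.2552  0.9301  0.2643  0.2315]
 [-0.9669  0.2456  0.0694 -0.5859]
 [-0.0004 -0.2732  0.9619  0.3853]
 [ 0.      0.      0.      1.    ]]
```

View pics/scene0.png

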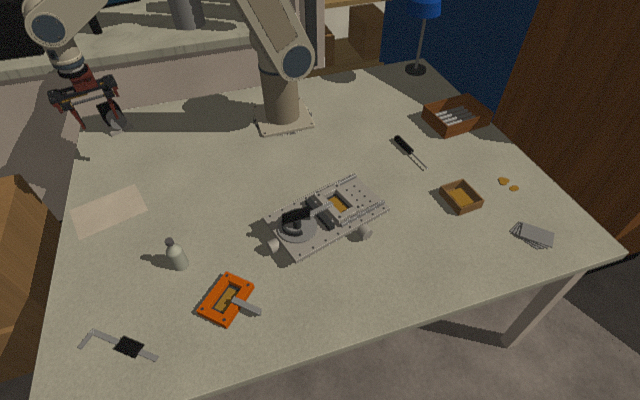

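View pics/side0.png

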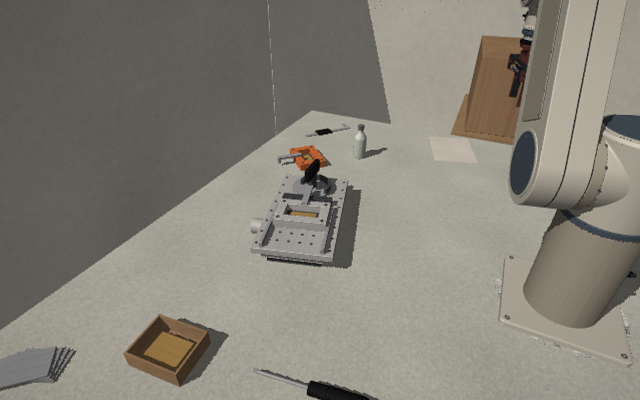

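Candidates for the frame: the orange one on the table (scene 226,298; side 306,157), which is the look-alike, and the aluminium one on the stage (scene 338,201; side 300,214). I choose the aluminium one. There is only one cam wing (scene 297,215). Next I bring the wrist camera over the stage for a close check.

Emit:
{"name": "step_arm", "arguments": {"motion": "15 20 30 0 0 0 87;20 25 25 0 0 0 87;25 30 10 0 0 0 87;25 30 10 0 0 0 87;25 30 10 0 0 0 87;25 30 0 0 0 0 87;25 30 0 0 0 0 87;25 30 0 0 0 0 87;25 30 0 0 0 0 87;25 30 0 0 0 0 87"}}

```text
t: 2.33
eef_pos: [0.3952, -0.3177, 0.308]
eef_rot: [3.115, 0.403, 0.001]
ft_force: [0.5, -0.5, 0.0]
finger_gap: 0.995
```

Emit:
{"name": "step_arm", "arguments": {"motion": "25 30 0 0 0 0 87;25 30 0 0 0 0 87;25 30 0 0 0 0 87;25 30 0 0 0 0 87;25 30 0 0 0 0 87;25 30 0 0 0 0 87;20 20 0 0 0 0 87;0 0 0 0 0 0 87;0 0 0 0 0 0 87"}}

```text
t: 3.08
eef_pos: [0.5649, -0.1182, 0.3074]
eef_rot: [3.115, 0.408, -0.001]
ft_force: [-0.4, -0.6, 0.5]
finger_gap: 0.987
```

```bash
cat > look.py <<'E'
from h import *
import sys
f=cam('wrist');cv2.imwrite(f'pics/{sys.argv[1]}.png',f['pixels']);np.savez('/tmp/'+sys.argv[1],**{k:f[k] for k in('pixels','z_map','mtx','pose')})
s=robot.sense();print(s['t'],s['eef_pos'],s['eef_rot'],s['joint_pos'],s['ft_force'])
L=['stage_ref','stop_face','frame_center','frame_front','bolt_pin','cam_grip']
for t in L:
    for d in robot.landmark_of('wrist',t)[:2]:
        if d['conf']>.2: print(t,round(d['conf'],2),w(f,d['point']),proj(f,w(f,d['point'])))
E
python3 look.py w1
```

```text
3.1333 [ 0.5641 -0.1192  0.3074] [ 3.1152  0.4058 -0.0015] [-0.2286  0.2652  1.655  -0.0004  1.2223  1.0833] [-0.7354 -0.609   0.5119]
stage_ref 0.79 [ 0.5946 -0.0072  0.0516] [243.5351 129.0819]
stop_face 0.88 [ 0.6003 -0.0223  0.0647] [253.5106 128.1817]
frame_center 0.8 [ 0.7638 -0.342   0.0082] [511.1846  70.7566]
frame_center 0.7 [0.5839 0.0378 0.0697] [203.5114 128.6199]
frame_front 0.97 [ 0.7974 -0.309   0.01  ] [499.9559  37.7143]
frame_front 0.8 [ 0.5938 -0.0066  0.0627] [240.8954 129.8949]
bolt_pin 0.62 [ 0.6157 -0.0654  0.0704] [288.5955 125.3379]
cam_grip 0.78 [ 0.624  -0.1085  0.1134] [323.8532 129.2665]
```

View pics/w1.png

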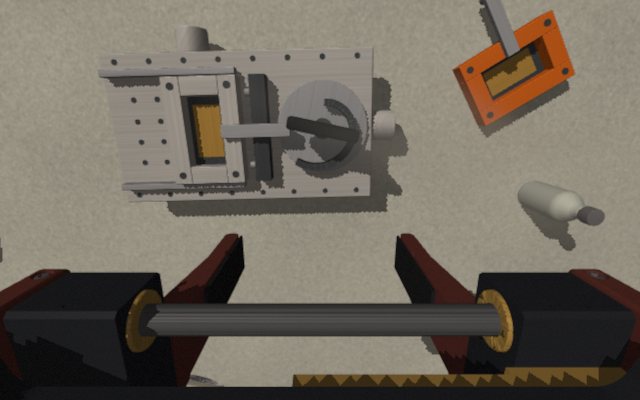

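```bash
python3 - <<'E'
import cv2
i=cv2.imread('pics/w1.png')[40:220,120:420];cv2.imwrite('pics/w1c.png',cv2.resize(i,(800,480),interpolation=2))
E
```

```text
(no output)
```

View pics/w1c.png

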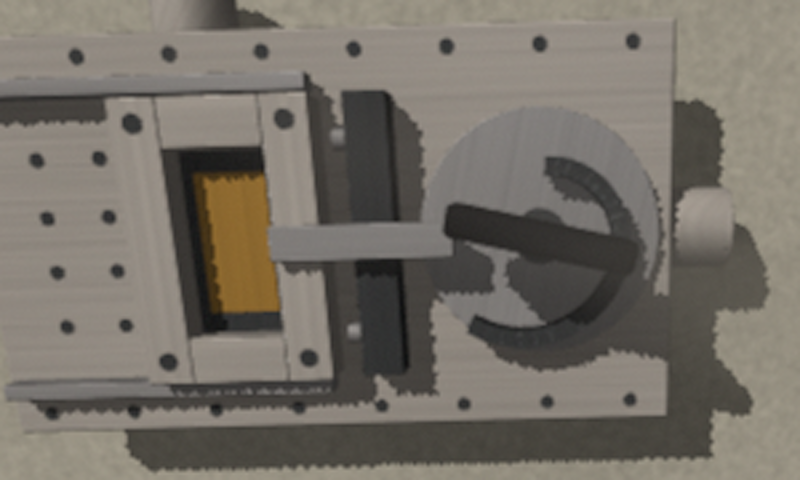

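The crop shows the aluminium frame (206,130) on its rails with the draw bolt pointing at the cam (323,125), and the wing bar along roughly the stage x axis. The orange look-alike is off the stage at (513,70). Now I measure the axes from depth.

```bash
cat > meas.py <<'E'
from h import *
import sys
f=dict(np.load(f'/tmp/{sys.argv[1]}.npz'))
K=f['mtx'];z=f['z_map'];v,u=np.mgrid[:400,:640]
P=np.stack([(u-K[0,2])*z/K[0,0],-(v-K[1,2])*z/K[1,1],-z],-1)@f['pose'][:3,:3].T+f['pose'][:3,3]
roi=(z>0)&(np.hypot(P[...,0]-.6,P[...,1]+.01)<.22)
def sel(a,b,m=roi):return P[m&(P[...,2]>a)&(P[...,2]<b)]
h=sel(.03,.15);hist,e=np.histogram(h[:,2],60,(.03,.15));print([(round(x,3),n) for x,n in zip(e,hist) if n>30])
p=sel(.048,.062);m=(np.median(p[:,2]));print('stage z',m)
r=cv2.minAreaRect(p[:,:2].astype(np.float32)*1000);print('stage rect',r)
c=np.array(r[0])/1e3
a=np.deg2rad(r[2]); a=min([a+k*np.pi/2 for k in range(-4,5)],key=lambda x:abs(x-np.arctan2(.099,-.034)))
ex=np.array([np.cos(a),np.sin(a)]);ey=np.array([-ex[1],ex[0]]);print('a',a,'c',c)
def loc(q):return np.c_[(q[:,:2]-c)@ex,(q[:,:2]-c)@ey,q[:,2]]
g=sel(.118,.14);l=loc(g);rg=cv2.minAreaRect(g[:,:2].astype(np.float32)*1000);print('grip',rg,loc(np.array([[*rg[0],0]])/1e3),g[:,2].mean())
F=loc(sel(.073,.084));F=F[(F[:,0]>-.04)&(abs(F[:,1])>.03)];print('frame pts x',np.percentile(F[:,0],[0,1,50,99,100]),'y',np.percentile(F[:,1],[1,99]))
rf=cv2.minAreaRect((F[:,:2]*1e3).astype(np.float32));print('frame',rf)
S=loc(sel(.071,.078));S=S[(S[:,0]<0.0)&(S[:,0]>-.06)&(abs(S[:,1])>.02)];print('stop',np.percentile(S[:,0],[1,5,50,95,99]) if len(S) else 0)
E
python3 meas.py w1
```

```text
[(np.float64(0.036), np.int64(37)), (np.float64(0.038), np.int64(79)), (np.float64(0.04), np.int64(88)), (np.float64(0.042), np.int64(113)), (np.float64(0.044), np.int64(168)), (np.float64(0.046), np.int64(228)), (np.float64(0.048), np.int64(437)), (np.float64(0.05), np.int64(260)), (np.float64(0.052), np.int64(434)), (np.float64(0.054), np.int64(12217)), (np.float64(0.056), np.int64(7035)), (np.float64(0.058), np.int64(425)), (np.float64(0.06), np.int64(4371)), (np.float64(0.062), np.int64(2175)), (np.float64(0.064), np.int64(189)), (np.float64(0.066), np.int64(215)), (np.float64(0.068), np.int64(1203)), (np.float64(0.07), np.int64(717)), (np.float64(0.072), np.int64(185)), (np.float64(0.074), np.int64(1199)), (np.float64(0.076), np.int64(1239)), (np.float64(0.078), np.int64(3207)), (np.float64(0.08), np.int64(1689)), (np.float64(0.086), np.int64(585)), (np.float64(0.088), np.int64(301)), (np.float64(0.094), np.int64(48)), (np.float64(0.126), np.int64(105)), (np.float64(0.128), np.int64(630)), (np.float64(0.13), np.int64(221))]
stage z 0.05591803592112926
stage rect ((612.666748046875, -17.745071411132812), (219.69168090820312, 371.9595947265625), 16.436487197875977)
a 1.8576671458597291 c [ 0.6127 -0.0177]
grip ((623.7459106445312, -107.54996490478516), (14.088363647460938, 79.89009857177734), 3.2801475524902344) [[-0.0893  0.0148  0.    ]] 0.12914372578686797
frame pts x [-0.0215 -0.0206  0.0407  0.1013  0.103 ] y [-0.049   0.0796]
frame ((40.67701721191406, 15.37221908569336), (125.17633056640625, 130.21420288085938), 0.4172377288341522)
stop [-0.0579 -0.0212 -0.0119 -0.0025 -0.0014]
```

```bash
cat >> meas.py <<'E'
print('----')
m=(roi&(P[...,2]>.052)&(P[...,2]<.1)).astype(np.uint8)
m=cv2.morphologyEx(m,cv2.MORPH_OPEN,np.ones((41,41),np.uint8))
p=P[(m>0)];r=cv2.minAreaRect(p[:,:2].astype(np.float32)*1000);print('stage',r)
cc=np.array([.6237,-.1075])
a=np.deg2rad(r[2]); a=min([a+k*np.pi/2 for k in range(-4,5)],key=lambda x:abs(x-np.arctan2(.099,-.034)))
ex=np.array([np.cos(a),np.sin(a)]);ey=np.array([-ex[1],ex[0]]);c=np.array(r[0])/1e3;print('a',a)
print('cam from rect',c-.105*ex)
c=cc+.105*ex
F=loc(sel(.0775,.083));F=F[(F[:,0]>-.04)&(abs(F[:,1])>.03)&(abs(F[:,1])<.07)];print('frame',len(F),cv2.minAreaRect((F[:,:2]*1e3).astype(np.float32)))
S=loc(sel(.073,.0775));S=S[(S[:,0]<0.0)&(S[:,0]>-.06)&(abs(S[:,1])>.02)&(abs(S[:,1])<.06)];print('stop',np.percentile(S[:,0],[1,5,50,95,99]))
E
python3 meas.py w1|sed -n '/----/,$p'
```

```text
----
stage ((650.2191162109375, -57.17925262451172), (48.46379089355469, 52.27412414550781), 14.8711519241333)
a 1.8303468914353127
cam from rect [ 0.6772 -0.1587]
frame 3414 ((25.33563232421875, 4.3235626220703125), (123.73661804199219, 129.9650421142578), 1.4769405126571655)
stop [-0.038  -0.0362 -0.0266 -0.0045 -0.0016]
```

```bash
cat > ortho.py <<'E'
from h import *
import sys
def ortho(name,zp,x0=.5,x1=.75,y0=-.24,y1=.18,s=2000):
    f=dict(np.load(f'/tmp/{name}.npz'))
    # image warp onto plane z=zp: columns = -y, rows = -x ; 
    W,H=int((y1-y0)*s),int((x1-x0)*s)
    src=[];dst=[]
    for x,y in [(x0,y0),(x0,y1),(x1,y0),(x1,y1)]:
        src.append(proj(f,[x,y,zp]));dst.append([(y1-y)*s,(x1-x)*s])
    M=cv2.getPerspectiveTransform(np.float32(src),np.float32(dst))
    return cv2.warpPerspective(f['pixels'],M,(W,H),flags=2)
if __name__=='__main__':
    o=ortho(sys.argv[1],float(sys.argv[2]));cv2.imwrite(f'pics/o_{sys.argv[1]}_{sys.argv[2]}.png',cv2.resize(o,None,fx=.95,fy=.95));print(o.shape)
E
python3 ortho.py w1 .055;python3 ortho.py w1 .079
```

```text
(500, 840, 3)
(500, 840, 3)
```

View pics/o_w1_.055.png

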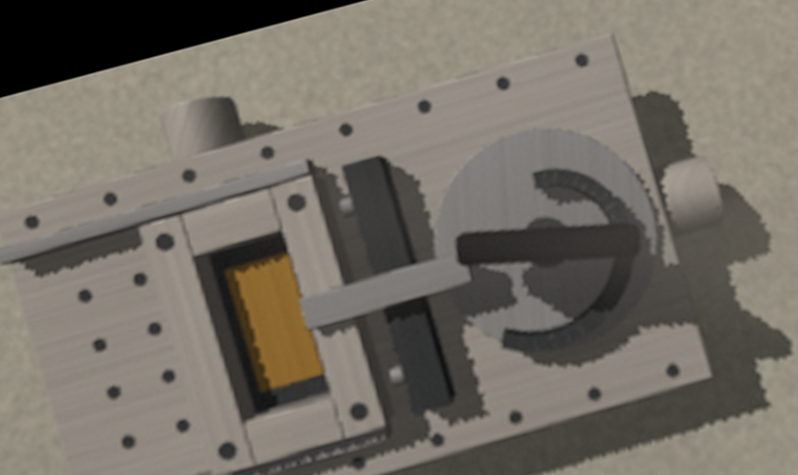

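View pics/o_w1_.079.png

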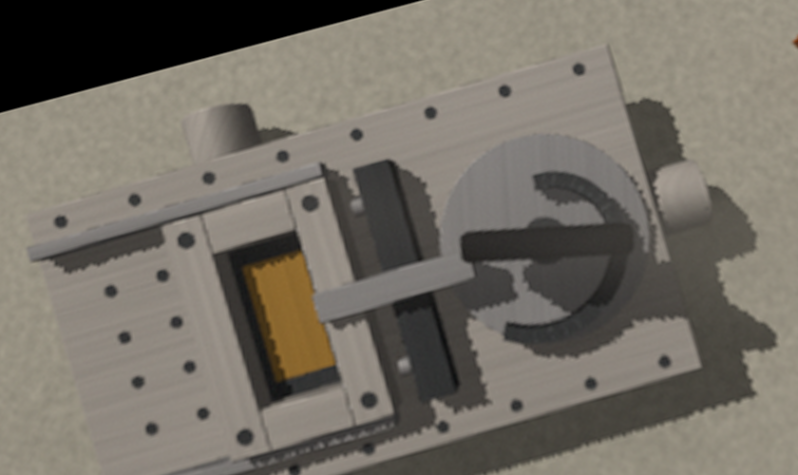

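The stage x axis is at about 1.856 rad and the cam axis at about (0.6235, -0.107). The frame front is about 102 mm from the axis and the stop face about 88 mm. I'll push the rear rim with both fingertips spread along stage y.

Emit:
{"name": "step_arm", "arguments": {"motion": "0 22 -14 0 0 0.114 60;0 22 -14 0 0 0.114 60;0 22 -14 0 0 0.114 60;0 22 -14 0 0 0.114 60;0 22 -14 0 0 0.114 60;0 22 -14 0 0 0.114 60;0 22 -14 0 0 0.114 60;0 22 -14 0 0 0.114 60;0 22 -14 0 0 0.114 60;0 22 -14 0 0 0.114 60"}}

```text
t: 4.27
eef_pos: [0.5643, 0.1011, 0.1673]
eef_rot: [2.4, 2.027, 0.001]
ft_force: [0.1, -1.1, 1.3]
finger_gap: 0.686
```

Emit:
{"name": "step_arm", "arguments": {"motion": "0 1 0 0 0 0.114 60;0 0 0 0 0 0.114 60;0 0 0 0 0 0.114 60;0 0 0 0 0 0.114 60;0 0 0 0 0 0 60;0 0 0 0 0 0 60;0 0 0 0 0 0 60"}}

```text
t: 4.85
eef_pos: [0.5644, 0.1013, 0.1678]
eef_rot: [1.891, 2.509, 0.0]
ft_force: [0.0, 0.7, 1.2]
finger_gap: 0.681
```

```bash
python3 - <<'E'
from h import *
s=robot.sense();M=R.from_rotvec(s['eef_rot']).as_matrix();print(s['eef_pos'],M,s['joint_pos'],s['ft_force'],s['finger_gap']*87.8)
f=cam('scene');cv2.imwrite('pics/s2.png',cv2.resize(f['pixels'][140:270,230:430],(800,520),interpolation=2))
E
python3 look.py w2
```

```text
[0.5644 0.1013 0.1678] [[-0.2755  0.9613  0.0001]
 [ 0.9613  0.2755  0.    ]
 [-0.      0.0001 -1.    ]] [ 0.1568  0.4178  1.7869  0.      0.9368 -0.1223] [0.015  0.7143 1.1948] 59.82840021331721
4.95 [0.5644 0.1014 0.1678] [1.889  2.51   0.0002] [ 0.157   0.4178  1.7868 -0.      0.9368 -0.1234] [ 0.4756 -0.4001 -0.0609]
stop_face 0.75 [ 0.6011 -0.022   0.0652] [320.5517 324.7721]
frame_center 0.91 [0.5839 0.0363 0.0703] [320.2371 273.1126]
frame_front 0.75 [ 0.5942 -0.0068  0.0619] [318.1717 308.6159]
bolt_pin 0.92 [ 0.6135 -0.0644  0.0706] [320.7136 364.6947]
```

View pics/w2.png

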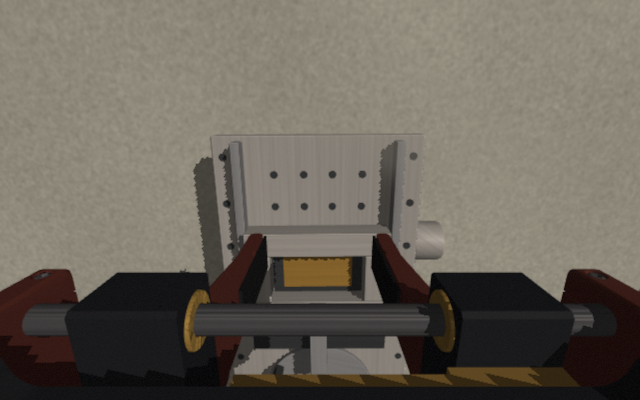

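View pics/s2.png

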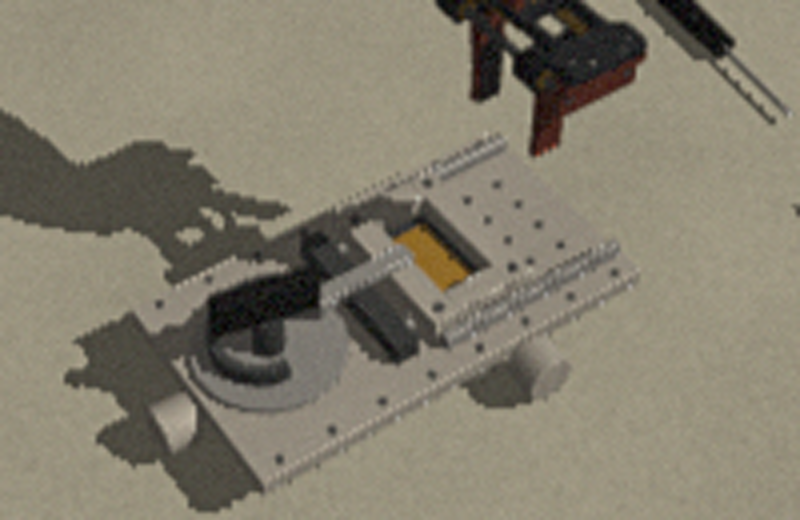

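The wrist view shows the frame square to the gripper, its rear rim at row ~233 and the rails at columns 236 and 400. Checking the rear edge from depth.

```bash
python3 - <<'E'
from h import *
f=dict(np.load('/tmp/w2.npz'))
cc=np.array([.6235,-.107]);a=1.853;ex=np.array([np.cos(a),np.sin(a)]);ey=np.array([-ex[1],ex[0]])
for u in (290,345,360):
  for v in range(220,264,3):
    p=pix(f,u,v); print(u,v,round((p[:2]-cc)@ex*1e3,1),round((p[:2]-cc)@ey*1e3,1),round(p[2]*1e3,1))
# rails inner
for u in range(225,420,3):
    p=pix(f,u,175)
    if abs(p[2]-.069)<.004: print('rail',u,(p[:2]-cc)@ey*1e3,p[2])
p=np.array(robot.sense()['eef_pos']);print('tcp',(p[:2]-cc)@ex,(p[:2]-cc)@ey)
E
```

```text
290 220 196.2 26.6 55.0
290 223 193.2 26.7 55.0
290 226 191.6 26.4 58.9
290 229 191.6 25.6 66.8
290 232 191.7 24.9 74.7
290 235 191.0 24.5 80.1
290 238 188.0 24.6 79.6
290 241 184.9 24.7 79.1
290 244 182.4 24.7 79.9
290 247 179.8 24.7 80.5
290 250 176.3 25.0 79.1
290 253 173.9 25.0 80.0
290 256 170.5 25.1 79.0
290 259 158.7 27.1 61.1
290 262 155.9 27.1 61.8
345 220 196.7 -25.3 56.8
345 223 193.2 -25.4 55.6
345 226 191.5 -25.2 59.1
345 229 191.6 -24.5 67.2
345 232 191.8 -23.8 75.4
345 235 190.3 -23.6 78.7
345 238 188.0 -23.6 79.9
345 241 185.4 -23.6 80.6
345 244 182.2 -23.7 79.5
345 247 179.3 -23.8 79.6
345 250 176.1 -23.9 78.9
345 253 173.7 -23.8 80.0
345 256 170.6 -24.0 79.5
345 259 158.7 -25.7 61.3
345 262 156.3 -25.6 62.9
360 220 196.2 -39.5 55.7
360 223 193.1 -39.7 55.4
360 226 191.9 -39.1 60.3
360 229 192.0 -38.0 68.3
360 232 191.9 -37.1 75.5
360 235 190.4 -36.7 78.9
360 238 187.7 -36.8 79.4
360 241 185.0 -36.8 79.7
360 244 181.8 -37.0 78.8
360 247 179.1 -37.1 79.2
360 250 175.8 -37.3 78.4
360 253 173.7 -37.1 80.1
360 256 170.2 -37.4 78.7
360 259 158.7 -40.1 61.4
360 262 154.9 -40.4 60.2
rail 234 71.86350141887681 0.07041323473420491
rail 237 69.6041549163243 0.06926811208866163
rail 240 66.97069105588932 0.06947370741258335
rail 396 -67.16166235132216 0.06935537464687114
rail 399 -69.65337996795826 0.06969393004616142
rail 402 -71.95854800489364 0.07068986006663097
tcp 0.21689672525790063 -0.0012929206662609743
```

Emit:
{"name": "step_arm", "arguments": {"motion": "0 0 -25 0 0 0 60;0 0 -30 0 0 0 60;0 0 -25 0 0 0 60;0 0 -17 0 0 0 60;0 0 0 0 0 0 60;1.7 -5.8 0 0 0 0 60;1.7 -5.8 0 0 0 0 60;0 0 0 0 0 0 60;0 0 0 0 0 0 60"}}

```text
t: 6.0
eef_pos: [0.5689, 0.0897, 0.0721]
eef_rot: [1.886, 2.51, 0.003]
ft_force: [0.4, -0.0, -0.3]
finger_gap: 0.681
```

Emit:
{"name": "step_arm", "arguments": {"motion": "0.8 -2.9 0 0 0 0 60;0.8 -2.9 0 0 0 0 60;0.8 -2.9 0 0 0 0 60;0.8 -2.9 0 0 0 0 60;0 0 0 0 0 0 60;0 0 0 0 0 0 60"}}

```text
t: 6.5
eef_pos: [0.5716, 0.0794, 0.0719]
eef_rot: [1.886, 2.512, 0.004]
ft_force: [-2.0, 4.8, 5.9]
finger_gap: 0.681
```

Emit:
{"name": "step_arm", "arguments": {"motion": "0.6 -1.9 0 0 0 0 60;0.6 -1.9 0 0 0 0 60;0 0 0 0 0 0 60"}}

```text
t: 6.75
eef_pos: [0.5725, 0.0763, 0.0719]
eef_rot: [-1.886, -2.511, -0.004]
ft_force: [-2.8, 9.7, 5.5]
finger_gap: 0.685
```

Emit:
{"name": "step_arm", "arguments": {"motion": "0.6 -1.9 0 0 0 0 60;0 0 0 0 0 0 60;0 0 0 0 0 0 60"}}

```text
t: 7.0
eef_pos: [0.5725, 0.0756, 0.0719]
eef_rot: [-1.885, -2.51, -0.005]
ft_force: [-3.9, 17.0, 7.2]
finger_gap: 0.685
```

Emit:
{"name": "step_arm", "arguments": {"motion": "0.6 -1.9 0 0 0 0 60;0 0 0 0 0 0 60;0 0 0 0 0 0 60"}}

```text
t: 7.25
eef_pos: [0.5725, 0.0754, 0.0719]
eef_rot: [-1.884, -2.509, -0.006]
ft_force: [-7.0, 25.0, 8.9]
finger_gap: 0.681
```

Emit:
{"name": "step_arm", "arguments": {"motion": "0.6 -1.9 0 0 0 0 60;0 0 0 0 0 0 60;0 0 0 0 0 0 60"}}

```text
t: 7.5
eef_pos: [0.5725, 0.0752, 0.0719]
eef_rot: [-1.883, -2.506, -0.008]
ft_force: [-9.3, 35.8, 11.1]
finger_gap: 0.683
```

Hard contact, with the force rising to ~37 N and no motion, at the place expected for the stop bar. Backing off now and looking.

Emit:
{"name": "step_arm", "arguments": {"motion": "-2.5 9 0 0 0 0 60;-4 14 0 0 0 0 60;0 0 0 0 0 0 60;0 0 40 0 0 0 60;0 0 40 0 0 0 60;0 -10 20 0 0 0 60;0 0 0 0 0 0 60;0 0 0 0 0 0 60"}}

```text
t: 8.17
eef_pos: [0.5685, 0.0812, 0.1721]
eef_rot: [1.886, 2.51, 0.003]
ft_force: [0.1, -0.1, -0.6]
finger_gap: 0.684
```

```bash
python3 look.py w3; python3 - <<'E'
from h import *
f=dict(np.load('/tmp/w3.npz'))
cc=np.array([.6235,-.107]);a=1.853;ex=np.array([np.cos(a),np.sin(a)]);ey=np.array([-ex[1],ex[0]])
for u in (290,345,360):
  L=[]
  for v in range(200,300,1):
    p=pix(f,u,v)
    if .06<p[2]<.075: L.append((p[:2]-cc)@ex*1e3)
  print(u,L)
E
```

```text
8.2167 [0.5674 0.0813 0.1707] [1.8868 2.5115 0.0003] [ 0.1216  0.4134  1.7858 -0.0001  0.942  -0.1605] [ 0.428  -0.2049 -1.3996]
stage_ref 0.57 [ 0.5967 -0.0128  0.0633] [320.0644 294.5915]
frame_center 0.85 [0.5842 0.0273 0.0676] [319.2769 258.1694]
frame_front 0.55 [ 0.5996 -0.0119  0.0656] [323.0862 295.7517]
bolt_pin 0.91 [ 0.6146 -0.0736  0.0732] [320.3313 354.1725]
290 [np.float64(185.02864936797835), np.float64(185.02585862522903), np.float64(184.92104443047404), np.float64(184.72051792456224), np.float64(154.90545930827318), np.float64(154.19393021941423), np.float64(152.52401701911342), np.float64(151.96428030228302), np.float64(151.65784783785753), np.float64(150.11187417773422), np.float64(148.5038979215689), np.float64(147.89883078923307), np.float64(146.76484487963518), np.float64(145.99241242758367), np.float64(144.68761359879764), np.float64(144.03455459838625), np.float64(142.68487022513622), np.float64(141.9515737752044), np.float64(140.28793136383052), np.float64(139.30114644861888), np.float64(138.64257740753283), np.float64(136.97078628771746), np.float64(136.2063
[... 2880 characters left out ...]
 np.float64(138.63264009054197), np.float64(137.64339451391137), np.float64(136.81236648245616), np.float64(135.87140047420783), np.float64(134.2364822004197), np.float64(133.36912130171862), np.float64(132.51599320990957), np.float64(130.4203697903159), np.float64(129.4872473916029), np.float64(128.37017911744607), np.float64(121.91369520950568), np.float64(120.24641127828738), np.float64(119.55071047213497), np.float64(117.00350507302737), np.float64(116.84130407854184), np.float64(116.76585281267097), np.float64(117.14169524137905), np.float64(117.22239766550189), np.float64(117.25653044727824), np.float64(117.63875979244526), np.float64(117.0227537401358), np.float64(116.11276993766324)]
```

View pics/w3.png

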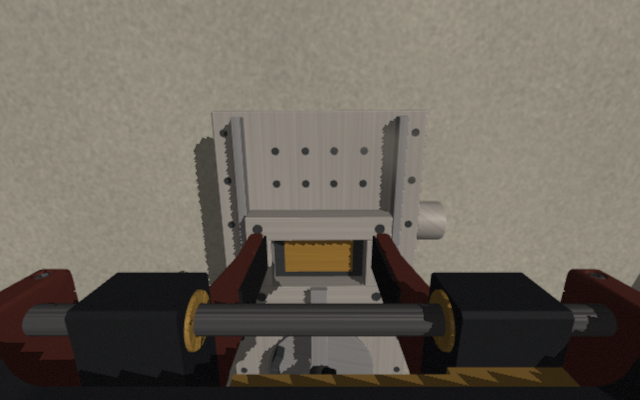

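The frame sits at rear 185 mm, so the pin is ~39 mm from the axis (catch limit 42) and it's square. Moving over the wing grip.

Emit:
{"name": "step_arm", "arguments": {"motion": "8 -27 2 0 0 -0.032 50;8 -27 0 0 0 -0.032 50;8 -27 0 0 0 -0.032 50;8 -27 0 0 0 -0.032 50;8 -27 0 0 0 -0.032 50;8 -27 0 0 0 -0.032 50;8 -26 0 0 0 -0.03 50;0 0 0 0 0 0 50;0 0 0 0 0 0 50"}}

```text
t: 9.27
eef_pos: [0.6233, -0.107, 0.1718]
eef_rot: [-2.154, -2.285, 0.001]
ft_force: [-0.3, 1.5, -0.2]
finger_gap: 0.569
```

```bash
python3 - <<'E'
from h import *
s=robot.sense();M=R.from_rotvec(s['eef_rot']).as_matrix();print(s['t'],s['eef_pos'],np.arctan2(M[1,1],M[0,1]),s['joint_pos'])
f=cam('side');cv2.imwrite('pics/sd3.png',cv2.resize(f['pixels'][100:280,220:400],(600,600),interpolation=2))
K=f['mtx'];z=f['z_map'];v,u=np.mgrid[:400,:640]
P=np.stack([(u-K[0,2])*z/K[0,0],-(v-K[1,2])*z/K[1,1],-z],-1)@f['pose'][:3,:3].T+f['pose'][:3,3]
m=(np.hypot(P[...,0]-.6235,P[...,1]+.107)<.05)&(P[...,2]>.124)&(P[...,2]<.134)
print(m.sum(),cv2.minAreaRect((P[m][:,:2]*1e3).astype(np.float32)))
E
```

```text
9.2667 [ 0.6233 -0.107   0.1718] 0.05916792535454816 [-0.1889  0.4928  1.6484  0.0001  1.0016 -0.2482]
80 ((622.3611450195312, -105.16720581054688), (14.64192008972168, 82.01557159423828), 3.204688549041748)
```

View pics/sd3.png

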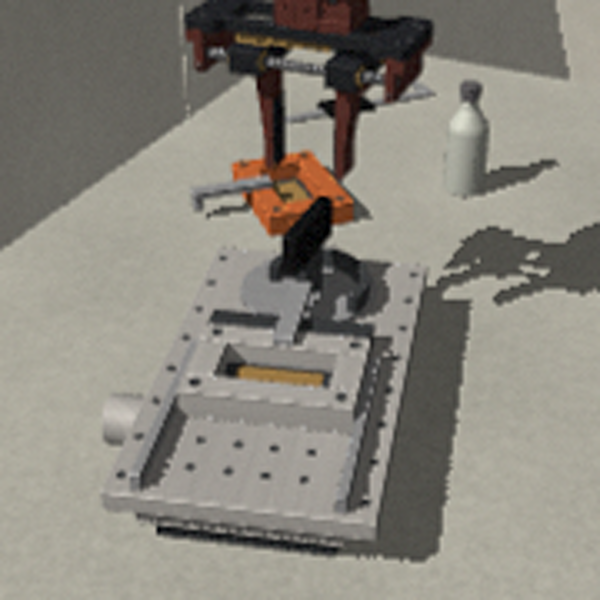

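Emit:
{"name": "step_arm", "arguments": {"motion": "0 0 -25 0 0 0 50;0 0 -28 0 0 0 50;0 0 -22 0 0 0 50;0 0 0 0 0 0 50;0 0 0 0 0 0 5;0 0 0 0 0 0 5;0 0 0 0 0 0 5;0 0 0 0 0 0 5;0 0 0 0 0 0 5;0 0 0 0 0 0 5", "newtons": 50}}

```text
t: 10.15
eef_pos: [0.6243, -0.1061, 0.0987]
eef_rot: [2.152, 2.287, 0.002]
ft_force: [6.2, 2.3, -6.1]
finger_gap: 0.157
```

```bash
cat > st.py <<'E'
from h import *
s=robot.sense();M=R.from_rotvec(s['eef_rot']).as_matrix();print(s['t'],s['eef_pos'],'yaw',np.arctan2(M[1,1],M[0,1]),'q6',s['joint_pos'][5],'F',s['ft_force'],'T',s['torque'],s['finger_gap']*87.8)
E
python3 st.py
```

```text
10.15 [ 0.6243 -0.1061  0.0987] yaw 0.06095269362326837 q6 -0.24824582232517814 F [ 6.2042  2.3421 -6.1411] T [ 0.2763 -0.4674 -0.2006] 13.807705387692488
```

Emit:
{"name": "step_arm", "arguments": {"motion": "1 0.5 0 0 0 -0.05 5;0 0 0 0 0 -0.08 5;0 0 0 0 0 -0.08 5;0 0 0 0 0 -0.08 5;0 0 0 0 0 -0.08 5;0 0 0 0 0 0 5"}}

```text
t: 10.65
eef_pos: [0.6243, -0.1061, 0.0987]
eef_rot: [2.54, 1.847, -0.0]
ft_force: [-3.0, -1.3, 5.3]
finger_gap: 0.158
```

```bash
python3 st.py
```

```text
10.65 [ 0.6243 -0.1061  0.0987] yaw -0.31340438909316803 q6 0.12708612416172255 F [-3.0324 -1.2737  5.2511] T [-0.2917  0.3966 -0.136 ] 13.851293186856795
```

Emit:
{"name": "step_arm", "arguments": {"motion": "0 0 0 0 0 -0.08 5;0 0 0 0 0 -0.08 5;0 0 0 0 0 -0.08 5;0 0 0 0 0 -0.08 5;0 0 0 0 0 -0.08 5;0 0 0 0 0 -0.08 5;0 0 0 0 0 -0.08 5;0 0 0 0 0 -0.08 5;0 0 0 0 0 -0.08 5;0 0 0 0 0 0 5"}}

```text
t: 11.48
eef_pos: [0.6244, -0.1061, 0.0987]
eef_rot: [3.028, 0.834, -0.0]
ft_force: [-2.6, -0.7, 5.8]
finger_gap: 0.157
```

```bash
python3 st.py
```

```text
11.4833 [ 0.6244 -0.1061  0.0987] yaw -1.0333811024582191 q6 0.8470839886755679 F [-2.5904 -0.6902  5.8353] T [-0.3456  0.4558 -0.0855] 13.80440614017735
```

Emit:
{"name": "step_arm", "arguments": {"motion": "0 0 0 0 0 -0.08 5;0 0 0 0 0 -0.08 5;0 0 0 0 0 -0.08 5;0 0 0 0 0 -0.08 5;0 0 0 0 0 -0.08 5;0 0 0 0 0 -0.08 5;0 0 0 0 0 0 5;0 0 0 0 0 0 5"}}

```text
t: 12.15
eef_pos: [0.6243, -0.1062, 0.0987]
eef_rot: [3.139, 0.096, 0.0]
ft_force: [-2.3, -2.4, 4.0]
finger_gap: 0.159
```

```bash
python3 st.py; python3 - <<'E'
from h import *
for n,a in (('side',(100,280,220,400)),('scene',(150,260,240,400))):
    f=cam(n);cv2.imwrite(f'pics/{n}4.png',cv2.resize(f['pixels'][a[0]:a[1],a[2]:a[3]],None,fx=4,fy=4,interpolation=2)[:600,:800])
E
```

```text
12.15 [ 0.6243 -0.1062  0.0987] yaw -1.5097470491828981 q6 1.3233808413491426 F [-2.349  -2.3885  3.9838] T [-0.3662  0.4521 -0.1592] 13.944374502978256
```

View pics/side4.png

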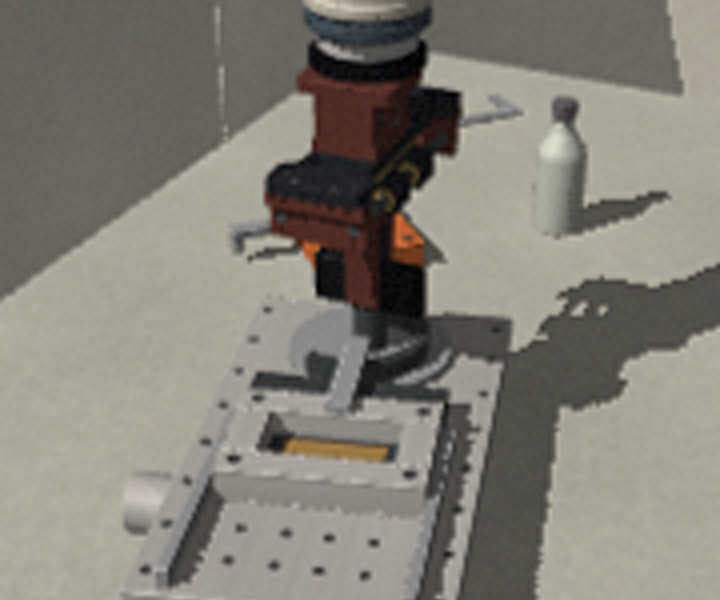

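View pics/scene4.png

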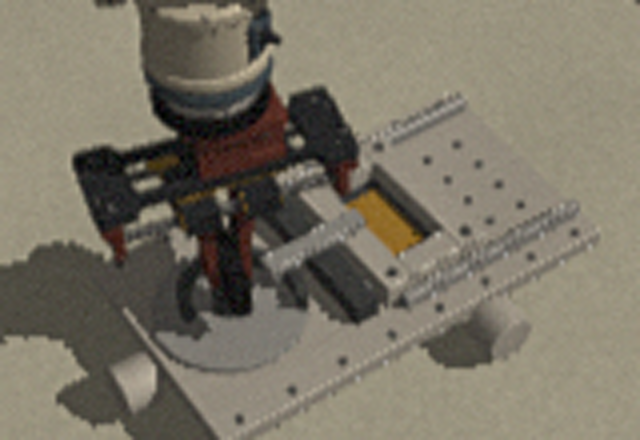

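The wing has turned ~1.57 rad and the frame is still by the stop bar. Regripping half a turn back so the wrist keeps its range.

Emit:
{"name": "step_arm", "arguments": {"motion": "0 0 0 0 0 0 50;0 0 0 0 0 0 50;0 0 0 0 0 0 50;0 0 0 0 0 0 50;0 0 25 0 0 0 50;0 0 25 0 0 0 50;0 0 10 0 0 0.1 50;0 0 0 0 0 0.12 50;0 0 0 0 0 0.12 50;0 0 0 0 0 0.12 50"}}

```text
t: 13.08
eef_pos: [0.6246, -0.1054, 0.1581]
eef_rot: [3.033, 0.82, 0.001]
ft_force: [0.3, -0.0, 0.2]
finger_gap: 0.57
```

Emit:
{"name": "step_arm", "arguments": {"motion": "0 0 0 0 0 0.12 50;0 0 0 0 0 0.12 50;0 0 0 0 0 0.12 50;0 0 0 0 0 0.12 50;0 0 0 0 0 0.12 50;0 0 0 0 0 0.12 50;0 0 0 0 0 0.12 50;0 0 0 0 0 0.12 50;0 0 0 0 0 0.12 50;0 0 0 0 0 0.12 50"}}

```text
t: 13.92
eef_pos: [0.6244, -0.1054, 0.1576]
eef_rot: [-2.04, -2.389, 0.0]
ft_force: [0.0, -0.0, 0.4]
finger_gap: 0.568
```

Emit:
{"name": "step_arm", "arguments": {"motion": "0 0 0 0 0 0.12 50;0 0 0 0 0 0.12 50;0 0 0 0 0 0.12 50;0 0 0 0 0 0.12 50;0 0 0 0 0 0.12 50;0 0 0 0 0 0.12 50;0 0 0 0 0 0.12 50;0 0 0 0 0 0.12 50;0 0 0 0 0 0.12 50;0 0 0 0 0 0.12 50"}}

```text
t: 14.75
eef_pos: [0.6244, -0.1054, 0.1575]
eef_rot: [-0.335, -3.123, -0.0]
ft_force: [-0.6, 0.4, 0.4]
finger_gap: 0.57
```

Emit:
{"name": "step_arm", "arguments": {"motion": "0 0 0 0 0 0.12 50;0 0 0 0 0 0.12 50;0 0 0 0 0 0.04 50;0 0 0 0 0 0 50;0 0 0 0 0 0 50"}}

```text
t: 15.17
eef_pos: [0.6244, -0.1054, 0.1576]
eef_rot: [0.092, -3.14, -0.0]
ft_force: [0.2, 0.0, -0.6]
finger_gap: 0.571
```

```bash
python3 st.py;python3 - <<'E'
from h import *
for n in('side','scene'):
    f=cam(n)
    K=f['mtx'];z=f['z_map'];v,u=np.mgrid[:400,:640]
    P=np.stack([(u-K[0,2])*z/K[0,0],-(v-K[1,2])*z/K[1,1],-z],-1)@f['pose'][:3,:3].T+f['pose'][:3,3]
    m=(np.hypot(P[...,0]-.6235,P[...,1]+.107)<.05)&(P[...,2]>.124)&(P[...,2]<.134)
    print(n,m.sum(),cv2.minAreaRect((P[m][:,:2]*1e3).astype(np.float32)))
    a=(100,280,220,400) if n=='side' else (150,260,240,400)
    cv2.imwrite(f'pics/{n}5.png',cv2.resize(f['pixels'][a[0]:a[1],a[2]:a[3]],None,fx=4,fy=4,interpolation=2)[:600,:800])
E
```

```text
15.1667 [ 0.6244 -0.1054  0.1576] yaw 1.6293973576140557 q6 -1.815498159519453 F [ 0.173   0.0472 -0.5991] T [ 0.0479 -0.1261 -0.0043] 50.1448515941049
side 91 ((621.743408203125, -102.67237091064453), (77.70082092285156, 17.134740829467773), 2.160015821456909)
scene 114 ((626.1470947265625, -105.49494171142578), (78.98382568359375, 14.23271656036377), 3.472135543823242)
```

View pics/scene5.png

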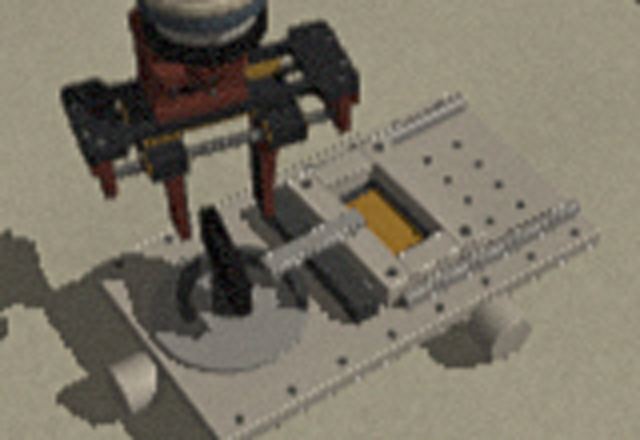

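Emit:
{"name": "step_arm", "arguments": {"motion": "0 -0.7 -25 0 0 0 50;0 0 -25 0 0 0 50;0 0 -10 0 0 0 50;0 0 0 0 0 0 50;0 0 0 0 0 0 5;0 0 0 0 0 0 5;0 0 0 0 0 0 5;0 0 0 0 0 0 5;0 0 0 0 0 0 5;0 0 0 0 0 0 5", "newtons": 55}}

```text
t: 16.1
eef_pos: [0.6248, -0.1062, 0.0983]
eef_rot: [-0.094, 3.139, -0.0]
ft_force: [0.2, 8.5, 7.3]
finger_gap: 0.155
```

```bash
python3 st.py
```

```text
16.1 [ 0.6248 -0.1062  0.0983] yaw 1.6308285558696622 q6 -1.8182340044769598 F [0.2073 8.4837 7.2914] T [ 1.4451 -0.2339 -0.0443] 13.617590599987098
```

Emit:
{"name": "step_arm", "arguments": {"motion": "0 0 0 0 0 -0.06 5;0 0 0 0 0 -0.06 5;0 0 0 0 0 -0.06 5;0 0 0 0 0 -0.06 5;0 0 0 0 0 -0.06 5;0 0 0 0 0 0 5"}}

```text
t: 16.6
eef_pos: [0.6248, -0.1063, 0.0984]
eef_rot: [0.379, 3.118, -0.0]
ft_force: [-1.4, 0.4, 3.5]
finger_gap: 0.153
```

```bash
python3 st.py
```

```text
16.6 [ 0.6248 -0.1063  0.0984] yaw 1.3290630326730084 q6 -1.5162142534560468 F [-1.3908  0.3868  3.5482] T [-0.0813 -0.0387 -0.1742] 13.404945303198412
```

```bash
sed -i "s/s\['finger_gap'\]\*87.8/s['finger_gap']*87.8,'tau6',s['joint_torque'][5],'turn',1.571+1.6308-np.arctan2(M[1,1],M[0,1])/" st.py; python3 st.py
```

```text
16.6 [ 0.6248 -0.1063  0.0984] yaw 1.3290630326730084 q6 -1.5162142534560468 F [-1.3908  0.3868  3.5482] T [-0.0813 -0.0387 -0.1742] 13.404945303198412 tau6 0.6350485235452652 turn 1.8727369673269916
```

Emit:
{"name": "step_arm", "arguments": {"motion": "0 0 0 0 0 -0.06 5;0 0 0 0 0 -0.06 5;0 0 0 0 0 -0.06 5;0 0 0 0 0 -0.06 5;0 0 0 0 0 -0.06 5;0 0 0 0 0 0 5"}}

```text
t: 17.1
eef_pos: [0.6247, -0.1064, 0.0983]
eef_rot: [0.835, 3.028, -0.001]
ft_force: [-2.5, -0.6, 6.5]
finger_gap: 0.158
```

```bash
python3 st.py
```

```text
17.1 [ 0.6247 -0.1064  0.0983] yaw 1.0323130099156979 q6 -1.218939793832968 F [-2.5226 -0.6247  6.5271] T [-0.0774  0.0978  0.5976] 13.901205713527 tau6 1.5055926516652107 turn 2.169486990084302
```

Emit:
{"name": "step_arm", "arguments": {"motion": "0 0 0 0 0 -0.05 5;0 0 0 0 0 -0.05 5;0 0 0 0 0 -0.05 5;0 0 0 0 0 0 5;0 0 0 0 0 0 5"}}

```text
t: 17.52
eef_pos: [0.6246, -0.1064, 0.0984]
eef_rot: [1.053, 2.959, -0.001]
ft_force: [-2.3, -0.4, 6.4]
finger_gap: 0.159
```

```bash
python3 st.py
```

```text
17.5167 [ 0.6246 -0.1064  0.0984] yaw 0.8867362465127012 q6 -1.0730298180869948 F [-2.329 -0.403  6.368] T [-0.034   0.1321  1.1524] 13.978534639235056 tau6 1.267215684056282 turn 2.3150637534872986
```

```bash
python3 - <<'E'
from h import *
cc=np.array([.6235,-.107]);a=1.853;ex=np.array([np.cos(a),np.sin(a)]);ey=np.array([-ex[1],ex[0]])
for n in('side','scene'):
    f=cam(n)
    K=f['mtx'];z=f['z_map'];v,u=np.mgrid[:400,:640]
    P=np.stack([(u-K[0,2])*z/K[0,0],-(v-K[1,2])*z/K[1,1],-z],-1)@f['pose'][:3,:3].T+f['pose'][:3,3]
    X=(P[...,:2]-cc)@ex;Y=(P[...,:2]-cc)@ey
    for yc in(-40,-20,20,40):
        m=(abs(Y*1e3-yc)<10)&(P[...,2]>.074)&(P[...,2]<.084)&(X>.12)&(X<.23);x=X[m]*1e3
        print(n,yc,len(x),np.percentile(x,[90,97,100]) if len(x) else '')
    a_=(100,280,220,400) if n=='side' else (150,260,240,400)
    cv2.imwrite(f'pics/{n}6.png',cv2.resize(f['pixels'][a_[0]:a_[1],a_[2]:a_[3]],None,fx=4,fy=4,interpolation=2)[:600,:800])
E
python3 st.py
```

```text
side -40 86 [182.7836 184.1487 184.7689]
side -20 55 [181.9265 182.5855 183.2882]
side 20 60 [181.1768 182.7607 183.1567]
side 40 83 [179.2913 180.1372 180.4047]
scene -40 57 [178.3067 181.62   182.4893]
scene -20 44 [178.4444 180.1133 181.2708]
scene 20 38 [175.8863 177.5964 178.5925]
scene 40 44 [175.653  176.9004 177.7417]
17.6167 [ 0.6247 -0.1064  0.0984] yaw 0.8867298396592262 q6 -1.073120462969085 F [-2.658   0.4345  5.7141] T [-0.0733  0.1864  1.1229] 13.905114010611584 tau6 1.1275984346866608 turn 2.315070160340774
```

View pics/scene6.png

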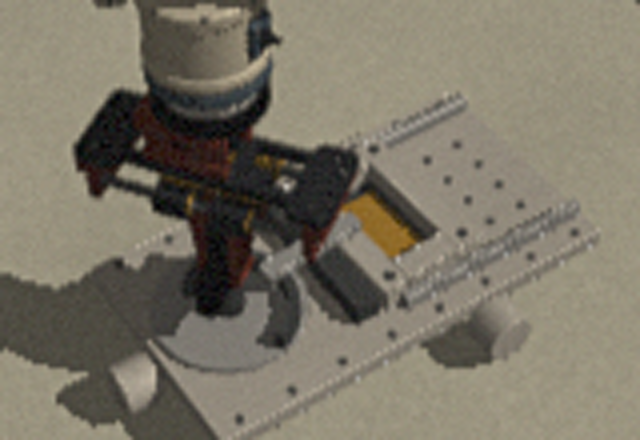

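Torque rose from 0.6 to ~1.12 N m over the last 0.15 rad and holds. That's the "tight" sign, so I stop, release and inspect.

Emit:
{"name": "step_arm", "arguments": {"motion": "0 0 0 0 0 0 50;0 0 0 0 0 0 50;0 0 0 0 0 0 50;0 0 0 0 0 0 50;0 0 20 0 0 0 50;0 0 30 0 0 0 50;0 0 30 0 0 0 50;0 0 30 0 0 0 50;0 0 30 0 0 0 50;0 0 20 0 0 0 50"}}

```text
t: 18.45
eef_pos: [0.6252, -0.1063, 0.2607]
eef_rot: [1.061, 2.954, 0.001]
ft_force: [0.1, 0.5, -0.2]
finger_gap: 0.566
```

Emit:
{"name": "step_arm", "arguments": {"motion": "-8 25 0 0 0 -0.1 50;-8 25 0 0 0 -0.1 50;-8 25 0 0 0 -0.1 50;-8 25 0 0 0 -0.1 50;-8 25 0 0 0 -0.1 50;-8 25 0 0 0 -0.1 50;-8 25 0 0 0 0 50;-4 25 0 0 0 0 50;0 0 0 0 0 0 50;0 0 0 0 0 0 50"}}

```text
t: 19.28
eef_pos: [0.5642, 0.0947, 0.2576]
eef_rot: [-1.885, -2.513, 0.0]
ft_force: [-0.3, 0.3, -0.3]
finger_gap: 0.57
```

```bash
python3 look.py w7; python3 - <<'E'
from h import *
f=dict(np.load('/tmp/w7.npz'))
K=f['mtx'];z=f['z_map'];v,u=np.mgrid[:400,:640]
P=np.stack([(u-K[0,2])*z/K[0,0],-(v-K[1,2])*z/K[1,1],-z],-1)@f['pose'][:3,:3].T+f['pose'][:3,3]
cc=np.array([.6235,-.107]);a=1.853;ex=np.array([np.cos(a),np.sin(a)]);ey=np.array([-ex[1],ex[0]])
X=(P[...,:2]-cc)@ex*1e3;Y=(P[...,:2]-cc)@ey*1e3;Z=P[...,2]*1e3
for yc in range(-55,56,10):
    m=(abs(Y-yc)<5)&(X>165)&(X<290)
    r=m&(Z>60)&(Z<75)&(X<215); e=m&(Z>50)&(Z<59)
    fr=(abs(Y-yc)<5)&(Z>77)&(Z<83)&(X>60)&(X<130)
    print(yc,'rear',r.sum(),np.median(X[r]) if r.any() else '', 'stage end',np.percentile(X[e],99) if e.any() else '', 'front',np.percentile(X[fr],[1,3]) if fr.any() else '')
E
```

```text
19.3333 [0.5644 0.0938 0.2576] [ 1.8867  2.5119 -0.0005] [ 0.144   0.3068  1.7172 -0.0003  1.1178 -0.1382] [ 0.297  -0.6769 -0.3225]
stop_face 0.56 [ 0.5991 -0.0228  0.0674] [319.8489 275.9273]
frame_center 0.9 [0.59   0.0213 0.0678] [322.7841 243.5089]
frame_front 0.91 [ 0.6026 -0.0167  0.0622] [323.7162 270.4437]
bolt_pin 0.88 [ 0.6234 -0.0741  0.0741] [326.6392 316.9199]
cam_grip 0.96 [ 0.6254 -0.1077  0.1106] [321.1117 358.7699]
-55 rear 30 180.6936335909961 stage end 274.4179072617083 front [86.5397 91.417 ]
-45 rear 34 180.38733453574082 stage end 274.39198578480176 front [80.6629 91.1541]
-35 rear 33 180.26018422061634 stage end 274.37796417057234 front [80.4842 91.094 ]
-25 rear 29 179.76109991014718 stage end 274.3496893027067 front [89.6641 89.9696]
-15 rear 28 179.50135242263917 stage end 274.35634627578975 front [89.9126 90.1344]
-5 rear 31 179.25309012137745 stage end 274.32118033822076 front [110.1076 110.1119]
5 rear 35 178.9479695849299 stage end 274.30661078006267 front [83.3703 89.6241]
15 rear 30 178.65076537513391 stage end 274.2778562129186 front [86.1231 89.5651]
25 rear 34 178.33995700849334 stage end 274.25310794309894 front [87.8529 88.4816]
35 rear 31 177.98979477277337 stage end 274.2294528484977 front [85.6918 88.2372]
45 rear 34 177.7281640154309 stage end 274.2239313327599 front [84.7515 88.8775]
55 rear 31 177.40112962056568 stage end 273.35653166941654 front [88.3741 88.6361]
```

View pics/w7.png

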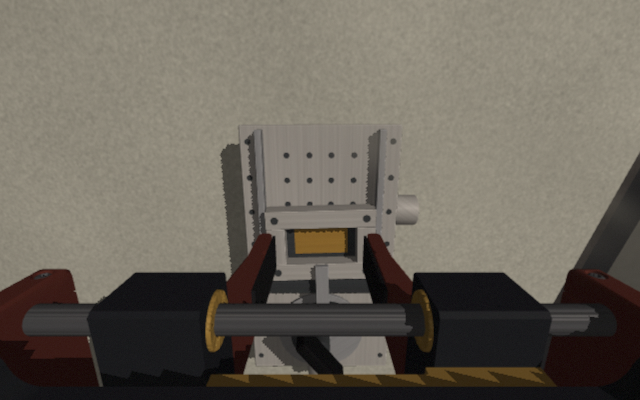

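The bolt is caught and the frame drawn in, but the rear edge is skewed: 180.7 mm at -y against 177.4 mm at +y, ~0.028 rad relative to the stage. The -y side lags the stop by about 3 mm, probably from the hook's drag. I'll push the -y end of the rear rim home with closed fingers, then retighten.

Emit:
{"name": "step_arm", "arguments": {"motion": "15 3 -15 0 0 0 0;15 3 -15 0 0 0 0;15 3 -20 0 0 0 0;0 0 -35 0 0 0 0;0 0 -35 0 0 0 0;0 0 -35 0 0 0 0;0 0 -20 0 0 0 0;0 0 -10 0 0 0 0;0 0 0 0 0 0 0;0 0 0 0 0 0 0"}}

```text
t: 20.47
eef_pos: [0.61, 0.1025, 0.0731]
eef_rot: [1.889, 2.51, 0.0]
ft_force: [-0.5, 0.0, 0.6]
finger_gap: 0.006
```

Emit:
{"name": "step_arm", "arguments": {"motion": "1.4 -4.8 0 0 0 0 0;1.4 -4.8 0 0 0 0 0;0.8 -2.9 0 0 0 0 0;0 0 0 0 0 0 0;0 0 0 0 0 0 0"}}

```text
t: 20.88
eef_pos: [0.6139, 0.0901, 0.0737]
eef_rot: [1.888, 2.509, 0.002]
ft_force: [-0.2, -0.5, 0.1]
finger_gap: 0.008
```

Emit:
{"name": "step_arm", "arguments": {"motion": "0.6 -1.9 0 0 0 0 0;0.6 -1.9 0 0 0 0 0;0 0 0 0 0 0 0;0 0 0 0 0 0 0"}}

```text
t: 21.22
eef_pos: [0.6153, 0.0882, 0.0734]
eef_rot: [1.889, 2.51, 0.006]
ft_force: [1.2, 9.8, 0.0]
finger_gap: 0.004
```

Emit:
{"name": "step_arm", "arguments": {"motion": "0.6 -1.9 0 0 0 0 0;0 0 0 0 0 0 0;0 0 0 0 0 0 0"}}

```text
t: 21.47
eef_pos: [0.6153, 0.088, 0.0734]
eef_rot: [-1.889, -2.509, -0.007]
ft_force: [-0.5, 18.5, 0.7]
finger_gap: 0.007
```

Emit:
{"name": "step_arm", "arguments": {"motion": "0.6 -1.9 0 0 0 0 0;0 0 0 0 0 0 0;0 0 0 0 0 0 0"}}

```text
t: 21.72
eef_pos: [0.6154, 0.0879, 0.0734]
eef_rot: [-1.888, -2.507, -0.009]
ft_force: [-2.7, 26.2, 1.4]
finger_gap: 0.005
```

Emit:
{"name": "step_arm", "arguments": {"motion": "-2.5 9 0 0 0 0 0;-4 14 0 0 0 0 0;0 0 30 0 0 0 50;0 0 40 0 0 0 50;-15 0 40 0 0 0 50;-15 -10 40 0 0 0 50;-15 -10 35 0 0 0 50;0 0 0 0 0 0 50;0 0 0 0 0 0 50"}}

```text
t: 22.47
eef_pos: [0.5656, 0.086, 0.2573]
eef_rot: [1.887, 2.507, 0.005]
ft_force: [0.0, 0.4, -0.4]
finger_gap: 0.497
```

```bash
cat > fr.py <<'E'
from h import *
import sys
f=dict(np.load(f'/tmp/{sys.argv[1]}.npz'))
K=f['mtx'];z=f['z_map'];v,u=np.mgrid[:400,:640]
P=np.stack([(u-K[0,2])*z/K[0,0],-(v-K[1,2])*z/K[1,1],-z],-1)@f['pose'][:3,:3].T+f['pose'][:3,3]
cc=np.array([.6235,-.107]);a=1.853;ex=np.array([np.cos(a),np.sin(a)]);ey=np.array([-ex[1],ex[0]])
X=(P[...,:2]-cc)@ex*1e3;Y=(P[...,:2]-cc)@ey*1e3;Z=P[...,2]*1e3
ys=[];rs=[];es=[]
for yc in range(-55,50,10):
    m=(abs(Y-yc)<5)&(X>165)&(X<290)
    r=m&(Z>60)&(Z<75)&(X<215); e=m&(Z>50)&(Z<59)
    if r.sum()>5: ys.append(yc);rs.append(np.median(X[r]));es.append(np.percentile(X[e],99))
print(np.round(rs,1));p=np.polyfit(ys,rs,1);q=np.polyfit(ys,es,1);print('rear slope',p,'stage slope',q,'rel yaw',q[0]-p[0])
E
python3 look.py w8;python3 fr.py w3;python3 fr.py w7; python3 fr.py w8
```

```text
22.5167 [0.565  0.0861 0.2553] [1.8881 2.5092 0.0013] [ 0.1306  0.3074  1.7219 -0.0004  1.1107 -0.1499] [-1.0718  0.6416 -0.9763]
stop_face 0.62 [ 0.601  -0.0229  0.0688] [321.6726 270.6179]
frame_center 0.76 [0.5857 0.0242 0.0691] [320.3769 234.1385]
frame_front 0.59 [ 0.6004 -0.0149  0.0622] [322.8957 262.5691]
bolt_pin 0.86 [ 0.6184 -0.073   0.0678] [323.6992 306.46  ]
cam_grip 0.73 [ 0.6235 -0.1069  0.1123] [320.6398 352.9564]
[185.1 185.  185.1 185.  185.  184.9 184.9 184.9 184.9 184.8 184.8]
rear slope [ -0.0032 184.9314] stage slope [  0.001  273.7862] rel yaw 0.004236210393134513
[180.7 180.4 180.3 179.8 179.5 179.3 178.9 178.7 178.3 178.  177.7]
rear slope [ -0.03   179.0787] stage slope [ -0.002  274.3088] rel yaw 0.027967507932835492
[178.8 178.8 178.7 178.7 178.7 178.7 178.6 178.5 178.5 178.4 178.4]
rear slope [ -0.0046 178.5813] stage slope [  0.0015 274.2532] rel yaw 0.006037739520762734
```

View pics/w8.png

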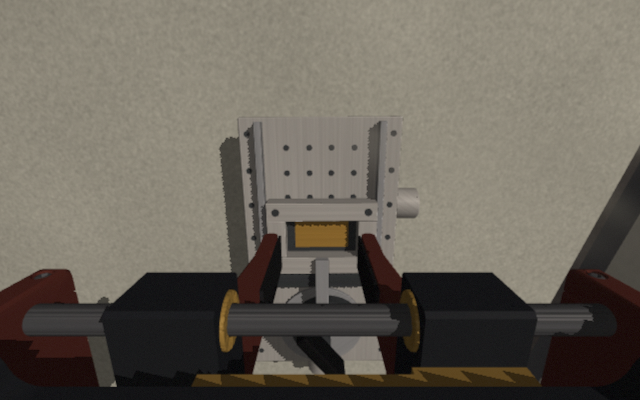

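Now square (0.006 rad) and at the stop (178.6 mm). Regripping the wing to retake the tension.

Emit:
{"name": "step_arm", "arguments": {"motion": "7 -24 0 0 0 0.1 50;7 -24 -5 0 0 0.1 50;8 -24 -10 0 0 0.1 50;8 -24 -10 0 0 0.1 50;8 -24 -10 0 0 0.1 50;8 -24 -15 0 0 0.107 50;7 -24 -15 0 0 0 50;7 -24.5 -15 0 0 0 50;0 0 0 0 0 0 50;0 0 0 0 0 0 50"}}

```text
t: 23.65
eef_pos: [0.6243, -0.1072, 0.1726]
eef_rot: [-1.054, -2.956, 0.001]
ft_force: [0.5, 0.9, 1.6]
finger_gap: 0.568
```

```bash
python3 st.py; python3 - <<'E'
from h import *
for n in('side','scene'):
    f=cam(n)
    K=f['mtx'];z=f['z_map'];v,u=np.mgrid[:400,:640]
    P=np.stack([(u-K[0,2])*z/K[0,0],-(v-K[1,2])*z/K[1,1],-z],-1)@f['pose'][:3,:3].T+f['pose'][:3,3]
    m=(np.hypot(P[...,0]-.6235,P[...,1]+.107)<.05)&(P[...,2]>.124)&(P[...,2]<.134)
    print(n,m.sum(),cv2.minAreaRect((P[m][:,:2]*1e3).astype(np.float32)))
E
```

```text
23.65 [ 0.6243 -0.1072  0.1726] yaw 0.8858362423486349 q6 -1.0747322460894901 F [0.4684 0.9197 1.6013] T [ 0.0083 -0.0985 -0.011 ] 49.86364856039412 tau6 -0.11457618093118072 turn 2.315963757651365
side 82 ((623.0452270507812, -103.82554626464844), (14.302229881286621, 77.85780334472656), 53.93376922607422)
scene 117 ((625.4322509765625, -106.23987579345703), (13.764311790466309, 79.02808380126953), 55.15427017211914)
```

Emit:
{"name": "step_arm", "arguments": {"motion": "0.3 0.6 -25 0 0 0.06 50;0 0 -28 0 0 0 50;0 0 -21 0 0 0 50;0 0 0 0 0 0 50;0 0 0 0 0 0 5;0 0 0 0 0 0 5;0 0 0 0 0 0 5;0 0 0 0 0 0 5;0 0 0 0 0 0 5;0 0 0 0 0 0 5", "newtons": 60}}

```text
t: 24.58
eef_pos: [0.6252, -0.1068, 0.1017]
eef_rot: [0.961, 2.99, -0.003]
ft_force: [-4.3, -7.3, 11.3]
finger_gap: 0.156
```

```bash
python3 st.py
```

```text
24.5833 [ 0.6252 -0.1068  0.1017] yaw 0.9486494189649494 q6 -1.1340734733044282 F [-4.3266 -7.2708 11.2612] T [-0.6862  0.1185 -0.1352] 13.654613266703842 tau6 -0.08928082650527358 turn 2.2531505810350505
```

Emit:
{"name": "step_arm", "arguments": {"motion": "0 0 0 0 0 -0.04 5;0 0 0 0 0 -0.04 5;0 0 0 0 0 -0.04 5;0 0 0 0 0 0 5"}}

```text
t: 24.92
eef_pos: [0.6252, -0.1069, 0.1018]
eef_rot: [1.142, 2.926, -0.003]
ft_force: [-3.7, -4.6, 6.3]
finger_gap: 0.152
```

```bash
python3 st.py
```

```text
24.9167 [ 0.6252 -0.1069  0.1018] yaw 0.8267901934972052 q6 -1.0126257477227638 F [-3.6596 -4.596   6.2961] T [-0.773   0.5244  0.108 ] 13.339387280531502 tau6 0.6473142094910145 turn 2.3750098065027947
```

Emit:
{"name": "step_arm", "arguments": {"motion": "0 0 0 0 0 -0.04 5;0 0 0 0 0 -0.04 5;0 0 0 0 0 0 5"}}

```text
t: 25.17
eef_pos: [0.625, -0.1069, 0.1017]
eef_rot: [1.256, 2.879, -0.003]
ft_force: [-4.8, -4.1, 6.1]
finger_gap: 0.156
```

```bash
python3 st.py
```

```text
25.1667 [ 0.625  -0.1069  0.1017] yaw 0.7478538932295239 q6 -0.9333275182252228 F [-4.7913 -4.1156  6.0669] T [-0.7821  0.4646  0.5709] 13.704572169287479 tau6 1.0947763547301292 turn 2.453946106770476
```

Emit:
{"name": "step_arm", "arguments": {"motion": "0 0 0 0 0 -0.04 5;0 0 0 0 0 -0.04 5;0 0 0 0 0 0 5"}}

```text
t: 25.42
eef_pos: [0.625, -0.107, 0.1018]
eef_rot: [1.369, 2.827, -0.004]
ft_force: [-4.7, -4.3, 6.5]
finger_gap: 0.156
```

```bash
python3 st.py
```

```text
25.4167 [ 0.625  -0.107   0.1018] yaw 0.668604521420715 q6 -0.8538469032941305 F [-4.6571 -4.2841  6.5044] T [-0.769   0.5748  0.9543] 13.732175384866528 tau6 1.4795003458857536 turn 2.5331954785792847
```

~1.1 N m above the resting reading: tight. Releasing and checking.

Emit:
{"name": "step_arm", "arguments": {"motion": "0 0 0 0 0 0 50;0 0 0 0 0 0 50;0 0 0 0 0 0 50;0 0 0 0 0 0 50;0 0 20 0 0 0 50;0 0 30 0 0 0 50;0 0 30 0 0 0 50;0 0 30 0 0 0 50;0 0 30 0 0 0 50;0 0 16 0 0 0 50"}}

```text
t: 26.25
eef_pos: [0.6267, -0.1058, 0.2605]
eef_rot: [1.368, 2.823, 0.002]
ft_force: [0.2, -0.4, 0.4]
finger_gap: 0.567
```

Emit:
{"name": "step_arm", "arguments": {"motion": "-8 24 0 0 0 -0.1 50;-8 24 0 0 0 -0.1 50;-8 24 0 0 0 -0.1 50;-8 24 0 0 0 -0.085 50;-8 24 0 0 0 0 50;-8 24 0 0 0 0 50;-8 24 0 0 0 0 50;-4 25 0 0 0 0 50;0 0 0 0 0 0 50;0 0 0 0 0 0 50"}}

```text
t: 27.08
eef_pos: [0.5652, 0.0883, 0.2567]
eef_rot: [1.883, 2.515, -0.0]
ft_force: [0.0, -0.2, 0.2]
finger_gap: 0.572
```

```bash
python3 look.py w9;python3 fr.py w9; python3 - <<'E'
from h import *
for n in('side','scene'):
    f=cam(n)
    K=f['mtx'];z=f['z_map'];v,u=np.mgrid[:400,:640]
    P=np.stack([(u-K[0,2])*z/K[0,0],-(v-K[1,2])*z/K[1,1],-z],-1)@f['pose'][:3,:3].T+f['pose'][:3,3]
    m=(np.hypot(P[...,0]-.6235,P[...,1]+.107)<.05)&(P[...,2]>.124)&(P[...,2]<.134)
    print(n,m.sum(),cv2.minAreaRect((P[m][:,:2]*1e3).astype(np.float32)))
    a_=(100,280,220,400) if n=='side' else (150,260,240,400)
    cv2.imwrite(f'pics/{n}9.png',cv2.resize(f['pixels'][a_[0]:a_[1],a_[2]:a_[3]],None,fx=4,fy=4,interpolation=2)[:600,:800])
E
```

```text
27.1333 [0.5654 0.0874 0.2567] [ 1.8842  2.5136 -0.0003] [ 0.1328  0.3076  1.7182 -0.0003  1.1157 -0.1514] [-0.7791  0.1597 -0.4748]
stop_face 0.81 [ 0.599  -0.0221  0.0658] [320.4009 270.5968]
frame_center 0.91 [0.5892 0.0201 0.0702] [322.5033 240.414 ]
frame_front 0.84 [ 0.6039 -0.0167  0.0639] [325.2541 267.1697]
bolt_pin 0.61 [ 0.6198 -0.0765  0.0698] [323.8629 311.8928]
cam_grip 0.91 [ 0.6249 -0.1088  0.113 ] [320.8063 357.0961]
[178.2 178.1 178.1 177.9 177.9 177.8 177.7 177.6 177.6 177.4 177.4]
rear slope [ -0.0084 177.7437] stage slope [ -0.0072 274.4493] rel yaw 0.0012361617740341254
side 72 ((621.9502563476562, -103.16702270507812), (13.314101219177246, 76.67842864990234), 39.81071472167969)
scene 122 ((625.797607421875, -105.75924682617188), (14.530593872070312, 81.23991394042969), 39.841033935546875)
```

View pics/w9.png

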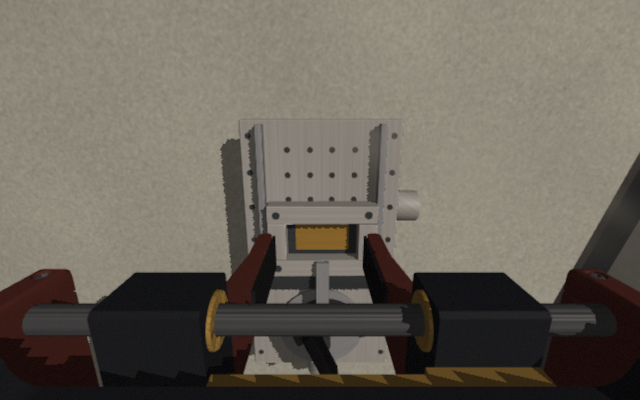

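View pics/scene9.png

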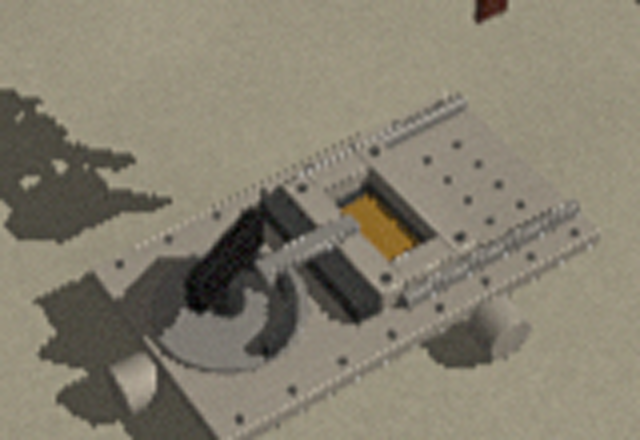

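The frame is square (0.001 rad) and ~0.8 mm further in. The wing has turned ~2.50 rad from its start. One more small probe on the wing will confirm it's really tight rather than dragging.

Emit:
{"name": "step_arm", "arguments": {"motion": "7 -24 0 0 0 0.1 50;7 -24 -5 0 0 0.1 50;8 -24 -10 0 0 0.1 50;8 -24 -10 0 0 0.12 50;8 -24 -10 0 0 0 50;8 -24 -15 0 0 0 50;7 -24 -15 0 0 0 50;6.5 -25.5 -15 0 0 0 50;0 0 0 0 0 0 50;0 0 0 0 0 0 50"}}

```text
t: 28.37
eef_pos: [0.6243, -0.1075, 0.1755]
eef_rot: [-1.324, -2.847, 0.001]
ft_force: [-0.0, 0.9, 0.9]
finger_gap: 0.571
```

```bash
python3 st.py
```

```text
28.3667 [ 0.6243 -0.1075  0.1755] yaw 0.7004317001562349 q6 -0.8898029230263047 F [-0.0031  0.8683  0.932 ] T [-0.0055 -0.0918  0.0473] 50.147410883710776 tau6 -0.11788094881922007 turn 2.501368299843765
```

Emit:
{"name": "step_arm", "arguments": {"motion": "0.4 0.8 -25 0 0 0 50;0 0 -28 0 0 0 50;0 0 -24 0 0 0 50;0 0 0 0 0 0 50;0 0 0 0 0 0 5;0 0 0 0 0 0 5;0 0 0 0 0 0 5;0 0 0 0 0 0 5;0 0 0 0 0 0 5;0 0 0 0 0 0 5"}}

```text
t: 29.2
eef_pos: [0.6247, -0.1065, 0.1009]
eef_rot: [-1.319, -2.851, 0.004]
ft_force: [-7.5, -8.0, 13.3]
finger_gap: 0.155
```

```bash
python3 st.py
```

```text
29.2 [ 0.6247 -0.1065  0.1009] yaw 0.7039057508724803 q6 -0.8886809067644613 F [-7.5177 -7.9773 13.3028] T [-0.8456  0.2196 -0.1522] 13.632126833535406 tau6 -0.07508237147703767 turn 2.4978942491275196
```

Emit:
{"name": "step_arm", "arguments": {"motion": "0 0 0 0 0 -0.04 5;0 0 0 0 0 0 5"}}

```text
t: 29.37
eef_pos: [0.6246, -0.1065, 0.1009]
eef_rot: [-1.378, -2.823, 0.003]
ft_force: [-5.0, -3.9, 7.5]
finger_gap: 0.156
```

```bash
python3 st.py
```

```text
29.3667 [ 0.6246 -0.1065  0.1009] yaw 0.662484140895809 q6 -0.8476379011162296 F [-5.044  -3.8747  7.5109] T [-0.7987  0.7698  0.2942] 13.721878882352678 tau6 0.7082138769328594 turn 2.539315859104191
```

Emit:
{"name": "step_arm", "arguments": {"motion": "0 0 0 0 0 -0.04 5;0 0 0 0 0 0 5"}}

```text
t: 29.53
eef_pos: [0.6246, -0.1065, 0.1009]
eef_rot: [-1.433, -2.796, 0.004]
ft_force: [-5.8, -5.3, 7.9]
finger_gap: 0.153
```

```bash
python3 st.py
```

```text
29.5333 [ 0.6246 -0.1065  0.1009] yaw 0.6233369859032065 q6 -0.8082400878491515 F [-5.7868 -5.2782  7.8515] T [-0.7147  0.7622  0.7445] 13.45433728039978 tau6 1.2293386459350586 turn 2.5784630140967932
```

Emit:
{"name": "step_arm", "arguments": {"motion": "0 0 0 0 0 -0.04 5;0 0 0 0 0 0 5"}}

```text
t: 29.7
eef_pos: [0.6246, -0.1066, 0.1009]
eef_rot: [-1.488, -2.767, 0.004]
ft_force: [-5.5, -4.8, 8.0]
finger_gap: 0.154
```

```bash
python3 st.py
```

```text
29.7 [ 0.6246 -0.1066  0.1009] yaw 0.5840723662204244 q6 -0.7687374702122756 F [-5.4582 -4.8268  8.0308] T [-0.6767  0.8576  1.0534] 13.552195090516841 tau6 1.547594927251339 turn 2.617727633779576
```

~1.2 N m net, climbing from the first increment: it is tight. Letting go and doing the final check.

Emit:
{"name": "step_arm", "arguments": {"motion": "0 0 0 0 0 0 50;0 0 0 0 0 0 50;0 0 0 0 0 0 50;0 0 0 0 0 0 50;0 0 20 0 0 0 50;0 0 30 0 0 0 50;0 0 30 0 0 0 50;0 0 30 0 0 0 50;0 0 30 0 0 0 50;0 0 16 0 0 0 50"}}

```text
t: 30.53
eef_pos: [0.6266, -0.1055, 0.2595]
eef_rot: [1.487, 2.763, 0.002]
ft_force: [0.9, -0.2, -0.5]
finger_gap: 0.567
```

Emit:
{"name": "step_arm", "arguments": {"motion": "-8 24 0 0 0 -0.1 50;-8 24 0 0 0 -0.1 50;-8 24 0 0 0 -0.1 50;-8 24 0 0 0 0 50;-8 24 0 0 0 0 50;-8 24 0 0 0 0 50;-8 24 0 0 0 0 50;-4 25 0 0 0 0 50;0 0 0 0 0 0 50;0 0 0 0 0 0 50"}}

```text
t: 31.37
eef_pos: [0.5651, 0.0886, 0.2557]
eef_rot: [1.883, 2.515, -0.0]
ft_force: [-0.2, -0.0, 1.0]
finger_gap: 0.57
```

```bash
python3 look.py w10;python3 fr.py w10; python3 - <<'E'
from h import *
for n in('side','scene'):
    f=cam(n)
    K=f['mtx'];z=f['z_map'];v,u=np.mgrid[:400,:640]
    P=np.stack([(u-K[0,2])*z/K[0,0],-(v-K[1,2])*z/K[1,1],-z],-1)@f['pose'][:3,:3].T+f['pose'][:3,3]
    m=(np.hypot(P[...,0]-.6235,P[...,1]+.107)<.05)&(P[...,2]>.124)&(P[...,2]<.134)
    print(n,m.sum(),cv2.minAreaRect((P[m][:,:2]*1e3).astype(np.float32)))
    for t in('bottle','blankbox','driver'):
        d=robot.landmark_of(n,t)[:1]; print(t,[(w(f,q['point']),q['conf']) for q in d])
    a_=(100,280,220,400) if n=='side' else (150,260,240,400)
    cv2.imwrite(f'pics/{n}10.png',cv2.resize(f['pixels'][a_[0]:a_[1],a_[2]:a_[3]],None,fx=4,fy=4,interpolation=2)[:600,:800])
E
```

```text
31.4167 [0.5653 0.0877 0.2557] [ 1.8842  2.5136 -0.0003] [ 0.1333  0.3087  1.7193 -0.0003  1.1136 -0.1509] [-0.2639  0.63    0.3559]
stop_face 0.85 [ 0.6001 -0.0212  0.0634] [321.3346 269.8872]
frame_center 0.81 [0.5909 0.0242 0.0702] [324.7396 238.2915]
frame_center 0.4 [ 0.6016 -0.0208  0.0629] [322.5813 269.7243]
frame_front 0.71 [ 0.6026 -0.0211  0.0632] [323.2864 270.227 ]
bolt_pin 0.86 [ 0.6214 -0.0792  0.0706] [324.4064 314.9311]
cam_grip 0.91 [ 0.625  -0.1055  0.1124] [321.643  355.4348]
[177.8 177.8 177.7 177.7 177.6 177.5 177.5 177.5 177.4 177.3 177.3]
rear slope [ -0.0048 177.5238] stage slope [ -0.0036 273.8012] rel yaw 0.001195980538041908
side 71 ((621.5963134765625, -102.39450073242188), (12.805587768554688, 74.96420288085938), 34.829864501953125)
bottle [(array([ 0.6091, -0.4555,  0.0028]), 0.67)]
blankbox [(array([0.639 , 0.4373, 0.0011]), 0.56)]
driver [(array([ 0.3811,  0.3958, -0.0021]), 0.69)]
scene 121 ((625.4169921875, -105.4549560546875), (15.450876235961914, 80.27027893066406), 34.69308853149414)
bottle [(array([ 0.6075, -0.4493,  0.0011]), 0.68)]
blankbox [(array([ 0.6346,  0.4365, -0.0001]), 0.84)]
driver [(array([ 0.383 ,  0.3926, -0.0035]), 0.63)]
```

View pics/scene10.png

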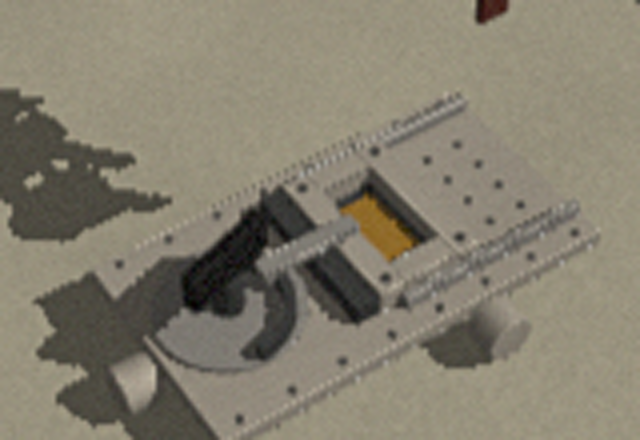

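The frame is square (0.001 rad) and didn't move forward over the last 0.09 rad of cam turn, so it's bearing on the stop. The bystanders haven't moved, and the gripper is clear. Handing in.

```bash
python3 -c "
from plant import robot
print(robot.sign_off())"
```

```text
the job is handed in; nothing more can be done
None
```

The frame is drawn up tight against the stop bar and the job is handed in, at about 31 s on the robot's clock. No verdict is reported on hand-in.

**What I did:** I pushed the aluminium frame to the stop with the fingertips. It sprang back to about 39 mm pin-to-axis, inside the 42 mm catch limit. I then turned the cam clockwise by the wing, with one regrip part-way.

**What went wrong:** The first tightening read about 1.1 N m, but a check showed the frame skewed by 0.028 rad, over the 0.025 limit. I pushed the lagging rear corner home and retightened in small steps to about 1.2 N m.

**Last checks:**
- **Squareness:** about 0.001 rad.
- **Seating:** the front lies about 87.5 mm from the cam axis, where the networks put the stop face (about 88 mm). It did not move forward over the last 0.09 rad of turn.
- **Cam:** turned about 2.6 rad from where it started.
- **Bystanders:** the bottle, box and screwdriver are where they were, to within detection noise.
- **Gripper:** clear of everything.

**Not measured directly:** I could not read the hook's pull on the pin. I infer it is above 14 N from the torque. The wrist moment sensor has an offset of roughly 0.15 N m, so the torque figures are approximate.

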